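# Cover the beaker and hold the purge slide open at the index

## Task

Pick up the loose round cover by its knob and set it (do not drop it) on the glass beaker of the purge station so that it sits fully seated and level, and let it go. Then pull the station's spring-return slide out by its upright black handle until the slide's pointer lines up with the pointer of the index on the scale rail, and keep it there: the program finishes while the gripper is still holding the handle at the mark. Leave the round tin, the timer and the vial where they are.

Things in the scene. Friction and masses are not known exactly. Their poses are not given: they have to be found in the camera images.
- station: Purge station: fixed grey base plate 210 x 210 x 12 mm carrying a beaker (left) and a slide valve (right). Origin on the bench surface, 15 mm from the plate's centre on the side away from the robot; x points away from the robot (yaw within 0.35 rad), y left, z up. The slide comes out along -x. Valve housing: top 48 mm above the bench, front face at station x = +7.5 mm.
- beaker_rim (a point): Centre of the mouth of the glass beaker (61 mm outside diameter, about 53 mm clear inside, 76 mm tall, fixed in a low ring on the plate), at the height of its rim, 88 mm above the bench; 110 mm left of the slide's centreline.
- cover_knob (a point): Loose cover, about 120 g: metal disc 72 mm across, 5 mm thick; below it a plug 45 mm across, 10 mm deep; above it an upright black round knob 22 mm across, 32 mm tall; 47 mm tall in all. This point is on its axis inside the knob, 33 mm above the plug's underside, 14 mm below the knob's top. z is its axis. It starts on the bench standing on its plug; seated, the plug is inside the beaker.
- cover_seat (a point): Point of the loose cover on its axis, in the underside plane of the disc, 23 mm below cover_knob; seated, it coincides with beaker_rim (the disc's underside rests on the rim).
- purge_slide (a joint): How far the slide is pulled out, m: 0 = home, 0.06 = end stop. Slides along the station's -x against a spring that returns it: about 3 N at home, rising 1.1 N per 10 mm (about 8 N at 45 mm).
- slide_grip (a point): Place to grip the slide's handle: an upright black plate 12 mm thick (along the station's x), 46 mm wide (along y), with its top 93 mm above the bench. This point is in the middle of its thickness and width, 78 mm above the bench (15 mm below its top). At home it is 63 mm ahead of the housing's front face; it moves with the slide. Axes as the station's.
- slide_pointer (a point): Outer end of the small steel pointer that sticks out of the handle's right (-y) side toward the scale rail, 50 mm above the bench; moves with the slide.
- index_mark (a point): Tip of the pointer of the index, a small dark saddle 14 mm long clipped on the scale rail beside the slide; fixed in each run, 25 to 48 mm out from the slide pointer's home place. Axes as the station's (x along the slide). The slide's pointer passes just above it and is lined up when both have the same station x.
- tin: Bystander: round closed grey tin, 61 mm diameter, 32 mm tall, loose on the bench; origin at the centre of its underside. May stand where the cover stands in another run.
- timer: Bystander: white desk timer 66 x 62 x 18 mm, loose on the bench behind the power strip; origin at the centre of its underside.
- vial: Bystander: small amber vial with black cap, 23 mm diameter, 45 mm tall, loose on the bench at the left front; origin at the centre of its underside.
Not all that is in view belongs to the job. Leave any green look-alike of the part that bears cover_knob alone.

How it is judged:
On the way, in this order (a step that is already met when the one before it is completed fails the run):
1. the cover is seated level on the beaker and let go (horizontal distance between cover_seat and beaker_rim below 0.008 m and z of cover_seat in the frame of beaker_rim between -0.003 and 0.003 m and angle between cover_seat's own z axis and vertical below 0.05 rad and contact force between the fingers and cover below 0.1 N), for 0.2 s.
2. the slide is pulled out to the index and held there (x of slide_pointer in the frame of index_mark between -0.005 and 0.005 m and contact force between the fingers and purge_slide above 1 N), for 0.5 s.
At the end, for the whole second after the job is handed in: The slide's pointer stands within 5 mm of the index pointer along the slide, at rest, held there by the gripper's fingers alone (contact over 1 N, no other object against it), and the cover, let go, sits on the beaker: centred within 8 mm, disc on the rim within 3 mm, level within 0.05 rad (all of step 1 and all of step 2 and velocity of joint purge_slide between -0.005 and 0.005 m/s and contact force between each of cover, tin, timer, vial and purge_slide below 0.1 N); the arm keeps its last pose, push and grip.
It fails at once if the cover is dropped (moves faster than 0.6 m/s while not held) (linear speed of cover above 0.6 m/s and contact force between the fingers and cover below 0.01 N).
It fails at once if the tin, the timer or the vial is moved more than 30 mm (distance of any of tin, timer, vial from where it was at the start of the episode above 0.03 m).
It also fails if it takes over 51 s, if anything falls off the work surface, if the arm or the gripper's body presses on something with over 40 N, if the wrist force passes 120 N, or if a joint passes its speed limit or range.

## Robot

A 7-joint arm with a two-finger parallel gripper is mounted at the origin on a cart in front of the work surface, level with it; the furniture and walls round the work are solid. World frame = base frame: x ahead of the robot, y to its left, z up, the work surface at z = 0. Lengths are in m, angles in rad, forces in N, time in s.
With the tool pointing down it reaches from about 0.4 to 0.9 m from the base axis. Payload 5.5 kg.
Tool frame: the origin (TCP) lies at the very end of the fingers, on their centre line; the grasp point (between the pads) lies ctrl.pinch_z behind it (ctrl.pinch_z is the distance from the TCP to the grasp point, in m); x points along the fingers, y is the direction in which the jaws open and shut, and the axes are right-handed (so a half turn about x gives the same grasp; the last joint's range is limited). The gripper opens to 85 mm and grips with 20 to 120 N. Pads are 22 mm wide; open, the fingers measure 114 mm over their backs; the gripper's body (76 mm by 85 mm) begins 54 mm behind the grasp point. The pads swing forward as they close: fully open they stand 13 mm farther back than shut.
Start: joints at [-0.932, 0.501, -0.427, 1.55, 0.221, 1.138, -0.21], TCP at [0.239, 0.605, 0.231] pointing down, gripper open.
Joint ranges: [-2.88, 2.88], [-0.31, 2.03], [-1.54, 1.56], [0.2, 2.42], [-1.41, 4.55], [0.19, 2.02], [-2.57, 2.57]. Speed limits (rad/s): [2.57, 2.57, 3.14, 3.14, 3.14, 3.14, 3.14].

## Interface

Orientations are given as a rotation vector (axis times angle).
In Python, from cell import ctrl gives the robot as it stands. The module is installed in compiled form; this text tells all that it offers.
- The arm moves only by the tool apply_moves, never from a script. Its argument "targets" is a list of rows, each a list of 4 numbers: the shift along the world's x, y, z in mm, then the turn about the world's z in degrees. In form: [[dx, dy, dz, twist], ...]. A call has 1 to 12 rows; each row is the pose to reach, as a shift and turn from the pose commanded when the call began; what a row does not reach only later rows make up. A row lasts 1/10 s, in which the tool goes at most 50 mm and 8.59 degrees, less where a joint would pass 70% of its speed; a pose out of reach is approached as far as the arm can. A call with a gripper value outside its range is refused whole. "grip" is the closure in counts, from 0 (fully open) to 255 (shut), set as the call begins (left out, the last holds). The fingers move at their own pace and stop on an object; "squeeze" is the grip in N (left out, the last holds). Time passes only in rows, so rows that repeat a pose let the fingers close. It gives the time, the measured TCP pose, the force and the opening at its end, in the units of the state.
- ctrl.read_state(): the state, without advancing time (a new reading comes with each control period).
- ctrl.get_image(name): name is "scene" or "side" or "wrist"; returns a dict with "image" (480x640x3 uint8, blue, green, red), "range_z" (480x640 float32, m along the optical axis (not along the pixel's ray), 0 where there is no reading), "K" (3x3 intrinsics, pixels), "eye" and "rotation" of the camera in the world. Camera axes: x right, y up, looking along -z (the intrinsics and any distortion apply to the point x, -y, -z); pixel columns grow to the right and rows downward; lengths in m; the calibration is good to about 2 mm. A picture is of the moment at which its call begins.
- ctrl.hand_in(): hands the job in, once; it reports no verdict.
Trained networks look in a picture, given as the dict that the camera call returned (one of the last four; its "shot" number tells which), for a name from the list of things; names that differ only in an ending like _2 or _b are one class to them, and where a whole thing is asked for, a point or a joint stands for the part that bears it (a point fixed in the world has none). Each returns a list of dicts, best first, with "confidence" (0 to 1); they miss things now and then, are a little off and sometimes report something else, mostly with a low value. They report only what shows in the picture. A call takes as long as a camera call. They do not tell look-alikes from the thing itself.
- ctrl.search_frame(query, picture): "at" ([x, y, z] in m, in world coordinates, good to about 4 mm: the middle of the surface that is visible of it).
- ctrl.pinpoint(query, picture): "at" ([x, y, z] in m, in world coordinates, good to about 4 mm: a listed point, or the origin of a listed thing).
The state is a dict: "time": time; "qpos": joint angles; "qd": joint speeds; "joint_torque": joint torques, N m; "eef_pos": TCP position; "tcp_rot": TCP orientation; "force": force on the tool from outside, world axes, zero at the start; "moment": the same for the moment, N m; "gripper_width": finger opening in m.
Only numpy, scipy, OpenCV 4.12 (cv2) and the standard library are available. Lean on these libraries where they do the work, as an engineer would, in place of code of your own. Each camera call takes 0.05 s, during which the arm holds its last target.

## Working session

There is one attempt and no reset: what is moved stays moved. The work goes in short steps, Python scripts to look and compute and a tool call to move; the robot and the scene stay as the last step left them, time stands still between calls to the robot, and variables do not carry over. Pictures are saved under pics/ and viewed, and the job is handed in when it is done.

Besides the shell and the picture viewer there is one more tool, called as name(argument=value, ...), one argument or row to a line, values as JSON. apply_moves: Moves the arm, as the interface text tells. Its arguments: {"type":"object","properties":{"targets":{"type":"array","items":{"type":"array","items":{"type":"number"}}},"grip":{"type":"number"},"squeeze":{"type":"number"}},"required":["targets"]}

```bash
mkdir -p pics
cat > h.py <<'E'
from cell import ctrl
import numpy as np, cv2
def px2w(p,u,v,d=None):
    K=p["K"]; d=p["range_z"][int(v),int(u)] if d is None else d
    c=np.array([(u-K[0,2])/K[0,0]*d,-(v-K[1,2])/K[1,1]*d,-d])
    return np.array(p["eye"])+np.array(p["rotation"])@c
def w2px(p,w):
    c=np.array(p["rotation"]).T@(np.array(w)-p["eye"]); K=p["K"]
    return K[0,0]*c[0]/-c[2]+K[0,2], K[1,1]*c[1]/c[2]*-1*-1*-1*-1+K[1,2] if 0 else K[1,2]+K[1,1]*(-c[1])/-c[2]
E
python3 - <<'E'
from h import *
s=ctrl.read_state()
for k in s: print(k,np.round(s[k],3))
print(ctrl.pinch_z)
for n in ["scene","side"]:
    p=ctrl.get_image(n); cv2.imwrite(f"pics/{n}0.png",p["image"])
    print(n,p["K"],p["eye"],[k for k in p])
    for q in ["station","beaker_rim","cover_knob","slide_grip","slide_pointer","index_mark","tin","timer","vial"]:
        for r in ctrl.pinpoint(q,p)[:3]:
            print(q,np.round(r["at"],4),round(r["confidence"],2),np.round(w2px(p,r["at"])), {k:v for k,v in r.items() if k not in("at","confidence")})
E
```

```text
time 0.0
qpos [-0.932  0.502 -0.427  1.551  0.221  1.138 -0.21 ]
qd [-0.    -0.    -0.     0.     0.002 -0.001  0.001]
joint_torque [ 0.0000e+00 -5.6952e+01 -5.8170e+00 -2.8095e+01  1.0000e-02  1.2000e-02
 -0.0000e+00]
eef_pos [0.238 0.604 0.23 ]
tcp_rot [ 0.293  1.551 -0.296]
force [-0.17  -0.152  0.303]
moment [-0.025 -0.056 -0.036]
gripper_width 0.085
0.0187
scene [[590.31662112   0.         309.43631557]
 [  0.         590.31662112 233.5324457 ]
 [  0.           0.           1.        ]] [-0.31866139  0.50607992  0.62434781] ['image', 'range_z', 'K', 'eye', 'rotation', 'shot']Traceback (most recent call last):
  File "<stdin>", line 10, in <module>
  File "h.py", line 9, in w2px
    return K[0,0]*c[0]/-c[2]+K[0,2], K[1,1]*c[1]/c[2]*-1*-1*-1*-1+K[1,2] if 0 else K[1,2]+K[1,1]*(-c[1])/-c[2]
                  ~^^^
IndexError: invalid index to scalar variable.
```

```bash
cat > h.py <<'E'
from cell import ctrl
import numpy as np, cv2
from scipy.spatial.transform import Rotation as R
def rot(p):
    r=np.array(p["rotation"]); return r if r.shape==(3,3) else R.from_rotvec(r).as_matrix()
def px2w(p,u,v,d=None):
    K=p["K"]; d=p["range_z"][int(v),int(u)] if d is None else d
    return np.array(p["eye"])+rot(p)@np.array([(u-K[0,2])/K[0,0]*d,-(v-K[1,2])/K[1,1]*d,-d])
def w2px(p,w):
    c=rot(p).T@(np.array(w)-p["eye"]); K=p["K"]
    return np.array([K[0,2]+K[0,0]*c[0]/-c[2], K[1,2]+K[1,1]*c[1]/c[2]])
E
python3 - <<'E'
from h import *
for n in ["scene","side"]:
    p=ctrl.get_image(n); cv2.imwrite(f"pics/{n}1.png",p["image"])
    print(n,p["eye"],np.array(p["rotation"]))
    for q in ["station","beaker_rim","cover_knob","slide_grip","slide_pointer","index_mark","tin","timer","vial"]:
        for r in ctrl.pinpoint(q,p)[:3]:
            print(q,np.round(r["at"],4),round(r["confidence"],2),np.round(w2px(p,r["at"])))
E
```

```text
scene [-0.31866139  0.50607992  0.62434781] [ 0.62503363 -1.0721066  -1.85437337]
station [ 0.5555  0.1933 -0.0048] 0.63 [227. 279.]
beaker_rim [0.5824 0.2406 0.0867] 0.86 [193. 237.]
cover_knob [ 0.3513 -0.0446  0.034 ] 0.85 [396. 281.]
cover_knob [0.3401 0.1647 0.035 ] 0.82 [294. 321.]
cover_knob [ 0.4353 -0.191   0.0298] 0.71 [431. 241.]
slide_grip [0.4895 0.1521 0.0766] 0.79 [260. 253.]
slide_pointer [0.4825 0.1182 0.0488] 0.96 [280. 263.]
index_mark [0.4571 0.1273 0.0459] 0.65 [281. 273.]
tin [ 0.445  -0.0346 -0.0035] 0.92 [361. 275.]
tin [ 0.6384 -0.0321 -0.0017] 0.67 [310. 230.]
timer [ 0.6387 -0.0347 -0.0038] 0.95 [311. 230.]
vial [0.3321 0.2733 0.0011] 0.94 [234. 363.]
vial [ 0.6403 -0.0318 -0.0042] 0.74 [310. 230.]
side [ 0.04450749 -0.56580938  0.58613955] [ 0.99057324 -0.29937176 -0.55610022]
station [0.5569 0.1945 0.0027] 0.95 [322. 257.]
beaker_rim [0.5876 0.2401 0.086 ] 0.87 [321. 211.]
beaker_rim [ 0.4329 -0.1943  0.0312] 0.42 [402. 382.]
cover_knob [0.3393 0.1634 0.0361] 0.97 [236. 285.]
cover_knob [ 0.347  -0.0424  0.0336] 0.77 [297. 346.]
cover_knob [ 0.4303 -0.1927  0.032 ] 0.6 [400. 382.]
slide_grip [0.4938 0.1504 0.0799] 0.97 [308. 244.]
slide_pointer [0.4856 0.1149 0.049 ] 0.69 [315. 266.]
index_mark [ 0.5548  0.1898 -0.0018] 0.65 [323. 260.]
index_mark [0.4585 0.1268 0.0454] 0.4 [300. 269.]
tin [ 0.4504 -0.0364  0.0029] 0.63 [347. 334.]
timer [ 0.6417 -0.0341  0.0017] 0.85 [425. 295.]
timer [0.4912 0.1492 0.0806] 0.53 [307. 244.]
```

View pics/scene1.png

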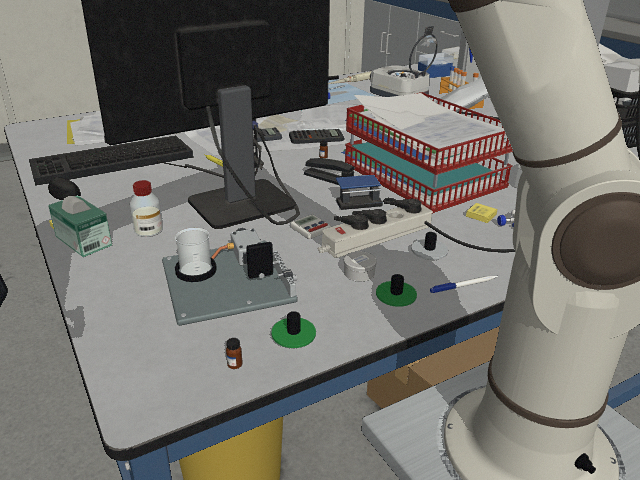

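View pics/side1.png

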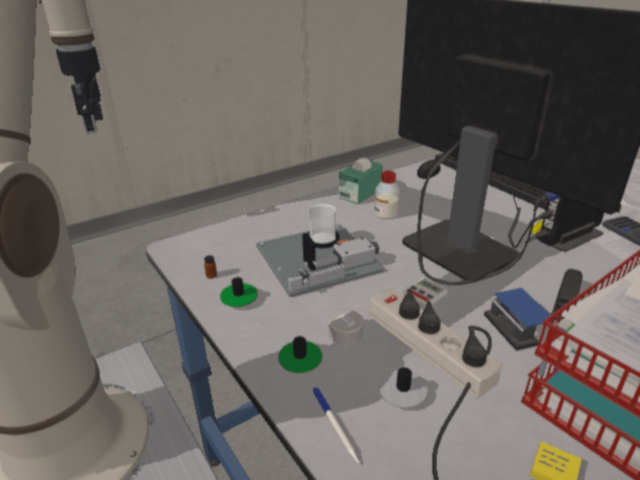

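Run:
```python
from h import *
p=ctrl.get_image("side"); im=p["image"]; np.savez("side.npz",**p)
a=cv2.resize(im[330:430,350:470],None,fx=3.3,fy=3.3,interpolation=cv2.INTER_CUBIC)
b=cv2.resize(im[330:430,250:370],None,fx=3.3,fy=3.3,interpolation=cv2.INTER_CUBIC)
c=cv2.resize(im[190:300,250:400],None,fx=2.64*2,fy=2.64*2,interpolation=cv2.INTER_CUBIC)
cv2.imwrite("pics/crop1.png",np.hstack([a,b])); cv2.imwrite("pics/crop2.png",c)
p=ctrl.get_image("scene"); np.savez("scene.npz",**p); im=p["image"]
cv2.imwrite("pics/crop3.png",cv2.resize(im[210:330,150:310],None,fx=5,fy=5,interpolation=cv2.INTER_CUBIC))
p=ctrl.get_image("wrist"); cv2.imwrite("pics/w0.png",p["image"]);print(p["eye"],p["K"][0,0])
```

```text
[0.16627142 0.63340698 0.37509793] 396.2849015839838
```

View pics/crop1.png

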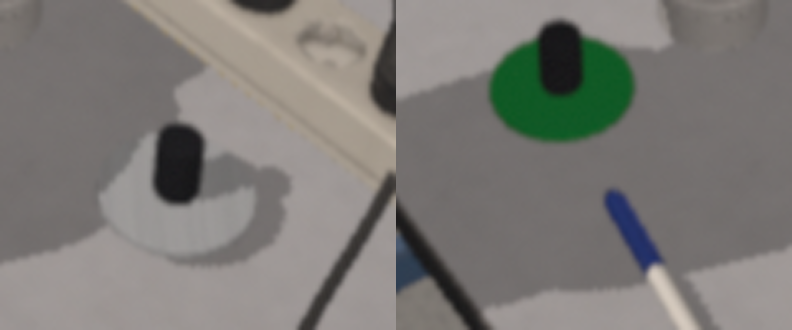

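View pics/crop2.png

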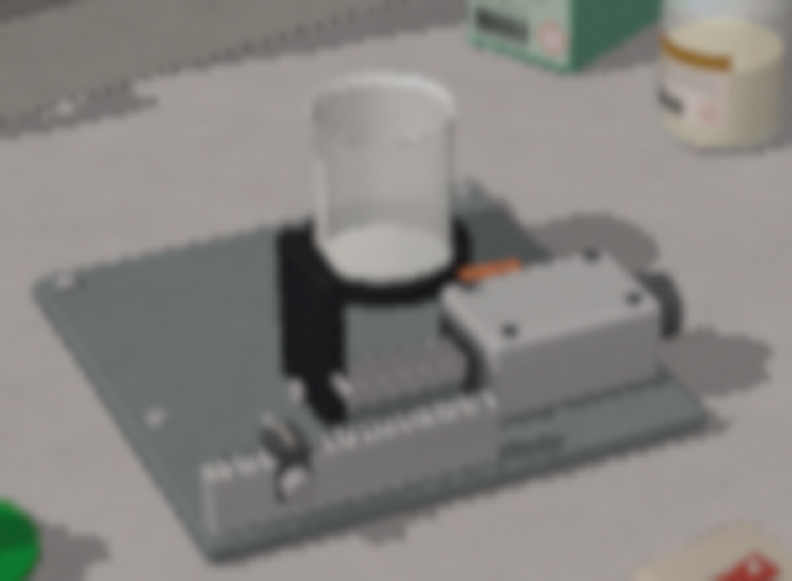

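View pics/crop3.png

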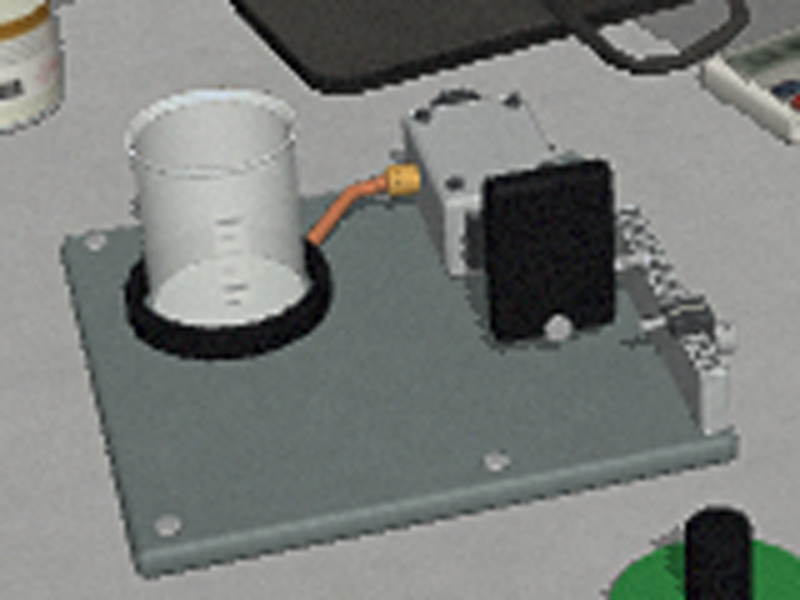

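View pics/w0.png

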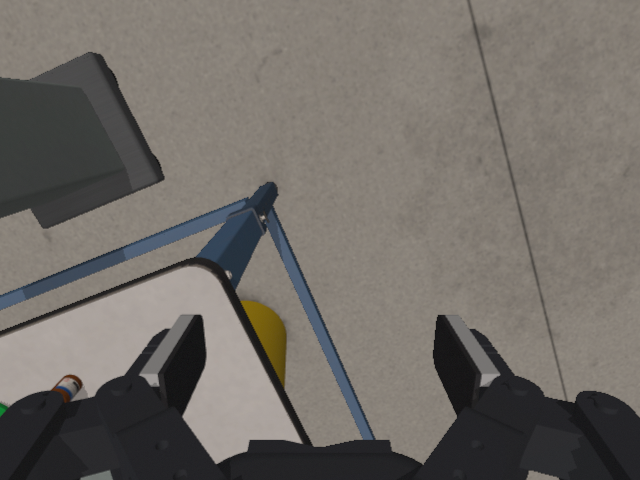

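Run:
```python
from h import *
s=ctrl.read_state(); M=R.from_rotvec(s["tcp_rot"]).as_matrix(); print(M.round(3)); print("jaw yaw",np.degrees(np.arctan2(M[1,1],M[0,1])),s["time"])
for n in ["side","scene"]:
    p=dict(np.load(n+".npz"))
    v,u=np.mgrid[0:480,0:640]; d=p["range_z"]; K=p["K"]
    P=np.stack([(u-K[0,2])/K[0,0]*d,-(v-K[1,2])/K[1,1]*d,-d],-1)@rot(p).T+p["eye"]
    im=p["image"].astype(int)
    near=(np.hypot(P[...,0]-.433,P[...,1]+.192)<.06)
    # knob top
    m=near&(P[...,2]>.042)&(P[...,2]<.055)
    print(n,"top",m.sum(),P[m].mean(0).round(4))
    m=near&(P[...,2]>.009)&(P[...,2]<.02)
    print("disc",m.sum(),P[m].min(0).round(4),P[m].max(0).round(4),np.median(P[m],0).round(4))
    # handle top
    m=(np.hypot(P[...,0]-.49,P[...,1]-.151)<.05)&(P[...,2]>.089)&(P[...,2]<.098)&(im.max(-1)<60)
    print("handle top",m.sum(),P[m].mean(0).round(4))
    c=P[m][:,:2]; 
    if m.sum()>5: w,V=np.linalg.eigh(np.cov(c.T)); print(V[:,1],c.min(0),c.max(0))
    m=(np.hypot(P[...,0]-.585,P[...,1]-.24)<.04)&(P[...,2]>.08)&(P[...,2]<.095)
    print("rim",m.sum(),P[m].min(0).round(4),P[m].max(0).round(4))
    # strip height
    m=(np.hypot(P[...,0]-.433,P[...,1]+.192)<.12)&(P[...,2]>.055)
    print("obst",m.sum(),P[m].min(0).round(3) if m.any() else'',P[m].max(0).round(3) if m.any() else '')
    m=(np.hypot(P[...,0]-.433,P[...,1]+.192)<.12)&(P[...,2]>.022)&(P[...,0]+0*u>.46)
    if m.any(): print("strip",m.sum(),np.hypot(P[m][:,0]-.433,P[m][:,1]+.192).min(),P[m].min(0).round(3),P[m].max(0).round(3))
```

```text
[[ 0.     0.367  0.93 ]
 [ 0.     0.93  -0.367]
 [-1.     0.    -0.   ]]
jaw yaw 68.47002306427356 1.25
side top 166 [ 0.4363 -0.1943  0.0479]
disc 1165 [ 0.4009 -0.2291  0.01  ] [ 0.4735 -0.1569  0.02  ] [ 0.4303 -0.2005  0.0169]
handle top 74 [0.4911 0.1443 0.0937]
[0.16213213 0.98676906] [0.48504143 0.1248161 ] [0.50127392 0.16706032]
rim 242 [0.5582 0.2056 0.08  ] [0.6181 0.2697 0.0921]
obst 392 [ 0.525 -0.245  0.055] [ 0.552 -0.126  0.066]
strip 2339 0.08251254256573656 [ 0.508 -0.265  0.022] [ 0.552 -0.104  0.066]
scene top 66 [ 0.4344 -0.1875  0.0459]
disc 499 [ 0.3988 -0.2247  0.009 ] [ 0.4743 -0.1513  0.0199] [ 0.4281 -0.1821  0.0146]
handle top 111 [0.4904 0.154  0.0919]
[0.1269733  0.99190614] [0.4818036  0.13115202] [0.49761299 0.17589625]
rim 283 [0.5543 0.2119 0.0801] [0.6196 0.2724 0.0902]
obst 168 [ 0.522 -0.241  0.055] [ 0.551 -0.123  0.063]
strip 1126 0.08006148187095624 [ 0.509 -0.263  0.022] [ 0.553 -0.102  0.063]
```

apply_moves(
  targets=[
    [230,-420,50,0],
    [230,-420,50,0],
    [230,-420,50,0],
    [230,-420,50,0],
    [230,-420,50,0],
    [230,-420,50,0],
    [230,-420,50,0],
    [230,-420,50,0],
    [230,-420,50,0],
    [230,-420,50,0],
    [230,-420,50,0],
    [230,-420,50,0],
  ],
)

```text
time: 2.45
eef_pos: [0.4687, 0.1843, 0.2815]
tcp_rot: [0.297, 1.55, -0.296]
force: [-1.0, 0.4, 0.8]
gripper_width: 0.0853
```

Run:
```python
from h import *
p=ctrl.get_image("wrist"); np.savez("w1.npz",**p); cv2.imwrite("pics/w1.png",p["image"]);print(p["eye"],ctrl.read_state()["eef_pos"],ctrl.read_state()["force"])
for q in ["station","beaker_rim","slide_grip","slide_pointer","index_mark"]:
    for r in ctrl.pinpoint(q,p)[:2]:
        print(q,np.round(r["at"],4),round(r["confidence"],2),np.round(w2px(p,r["at"])))
```

```text
[0.39650859 0.21309568 0.42525611] [0.46808419 0.18548153 0.28132959] [-0.76851644  0.7333209   0.17837202]
station [ 0.5591  0.1983 -0.0018] 0.9 [359. 257.]
beaker_rim [0.5847 0.2399 0.0849] 0.74 [418. 297.]
slide_grip [ 0.4515 -0.033   0.0005] 0.43 [134. 245.]
slide_pointer [0.4831 0.1171 0.0489] 0.91 [261. 236.]
slide_pointer [0.5874 0.2388 0.0838] 0.58 [418. 299.]
index_mark [0.4582 0.127  0.0418] 0.71 [261. 208.]
```

View pics/w1.png

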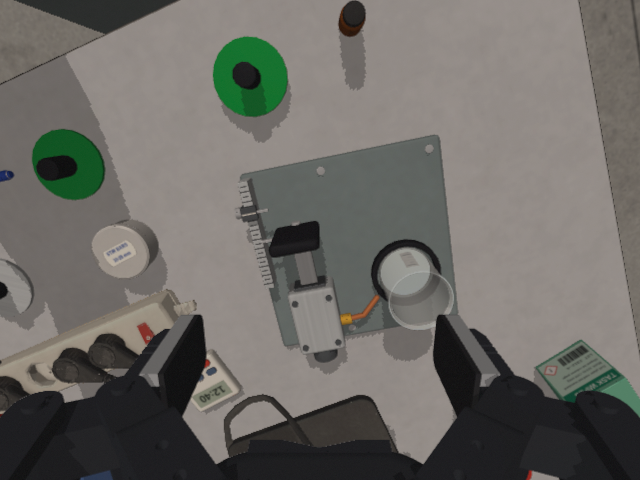

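Run:
```python
from h import *
p=dict(np.load("w1.npz")); im=p["image"]
cv2.imwrite("pics/w1c.png",cv2.resize(im[170:300,220:340],None,fx=4.6,fy=4.6,interpolation=cv2.INTER_CUBIC))
cv2.imwrite("pics/w1d.png",cv2.resize(im[220:340,360:470],None,fx=5,fy=5,interpolation=cv2.INTER_CUBIC))
def onz(u,v,z):
    a=px2w(p,u,v,1.0); e=p["eye"]; return e+(a-e)*(z-e[2])/(a[2]-e[2])
A=onz(240,176,.012);B=onz(439,135,.012);C=onz(285,347,.012)
print(A,B,C); d=B-A; print("len",np.linalg.norm(d),"yaw",np.degrees(np.arctan2(-d[0],d[1]))); e=C-A; print(np.linalg.norm(e),np.degrees(np.arctan2(e[1],e[0])))
```

```text
[0.42371093 0.11414584 0.012     ] [0.46010508 0.31830125 0.012     ] [0.62904745 0.07746085 0.012     ]
len 0.20737397074299221 yaw -10.107762358648657
0.20858781630572854 -10.129474189277081
```

View pics/w1c.png

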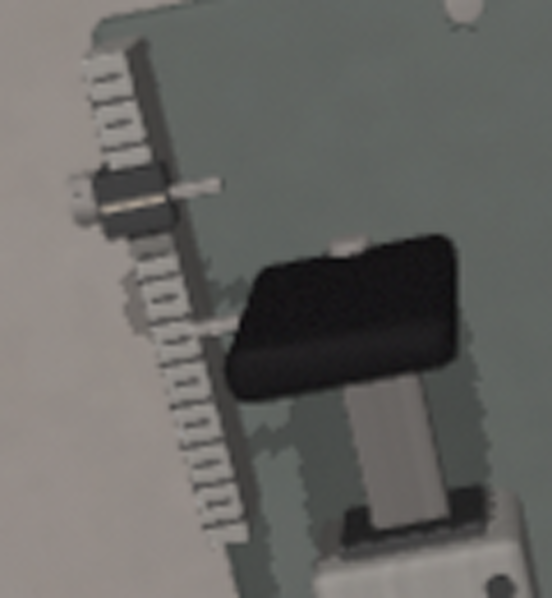

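View pics/w1d.png

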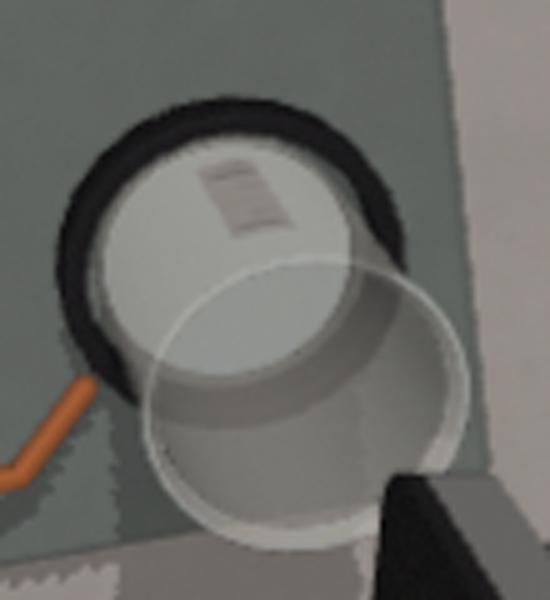

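Run:
```python
from h import *
p=dict(np.load("w1.npz"))
def onz(u,v,z):
    a=px2w(p,u,v,1.0); e=p["eye"]; return e+(a-e)*(z-e[2])/(a[2]-e[2])
c,s=np.cos(np.radians(-10.1)),np.sin(np.radians(-10.1)); ex=np.array([c,s,0]); ey=np.array([-s,c,0])
A=onz(240,176,.012);B=onz(439,135,.012);C=onz(285,347,.012)
O=A+ex*.12+ey*.105; print("origin",O, (C+B)/2+ex*.015)
print("beaker est", onz(421.3,300.2,.088))
for n in ["side","scene"]:
    q=dict(np.load(n+".npz"))
sp=onz(260.9,241.1,.05)
for z in (.044,.047,.05):
    im=onz(267.8,210.2,z); print("ptr",sp,im,(im-sp)@ex,(im-sp)@ey)
# handle top corners (far/near)
for u,v in[(265,265),(450,237),(455,355),(232,355)]: 
    w=onz(220+u/4.6,170+v/4.6,.093); print(w.round(4),((w-O)@ex).round(4),((w-O)@ey).round(4))
b=onz(421.3,300.2,.088)-O; print(b@ex,b@ey)
# from network grips
for w in [(.4895,.1521,0),(.4938,.1504,0)]: w=np.array(w)-O; print(w@ex,w@ey)
```

```text
origin [0.56026482 0.19647467 0.012     ] [0.55934382 0.19525055 0.012     ]
beaker est [0.5869443  0.24123278 0.088     ]
ptr [0.48746438 0.11513815 0.05      ] [0.46220102 0.1330012  0.044     ] -0.028004449878585375 0.013155876691511555
ptr [0.48746438 0.11513815 0.05      ] [0.4616841  0.13363145 0.047     ] -0.028623878423306878 0.013685701662935666
ptr [0.48746438 0.11513815 0.05      ] [0.46116719 0.13426169 0.05      ] -0.029243306968028376 0.014215526634359776
[0.4711 0.145  0.093 ] -0.0787 -0.0664
[0.4789 0.1795 0.093 ] -0.0771 -0.0309
[0.5011 0.1718 0.093 ] -0.0539 -0.0347
[0.4853 0.1319 0.093 ] -0.0625 -0.0767
0.018416952820276326 0.048743199023681606
-0.06188634802719527 -0.05609679818844268
-0.057354860918948786 -0.05701637667220368
```

apply_moves(
  targets=[
    [-32,-376,-80,0],
    [-32,-376,-80,0],
    [-32,-376,-80,0],
    [-32,-376,-80,0],
    [-32,-376,-80,0],
    [-32,-376,-80,0],
    [-32,-376,-80,0],
    [-32,-376,-80,0],
    [-32,-376,-80,0],
    [-32,-376,-80,0],
    [-32,-376,-80,0],
  ],
)

```text
time: 3.85
eef_pos: [0.4371, -0.1896, 0.2014]
tcp_rot: [0.293, 1.551, -0.292]
force: [0.2, 0.5, 0.4]
gripper_width: 0.0855
```

Run:
```python
from h import *
p=ctrl.get_image("wrist"); np.savez("w2.npz",**p); cv2.imwrite("pics/w2.png",p["image"]);print(ctrl.read_state()["eef_pos"],ctrl.read_state()["force"])
for r in ctrl.pinpoint("cover_knob",p)[:2]: print(np.round(r["at"],4),round(r["confidence"],2),np.round(w2px(p,r["at"])))
```

```text
[ 0.43720858 -0.18949547  0.20151143] [ 0.25017756 -0.38608255  0.95612962]
[ 0.3441 -0.0429  0.0361] 0.96 [466.  20.]
[ 0.4349 -0.1898  0.0326] 0.81 [317. 212.]
```

View pics/w2.png

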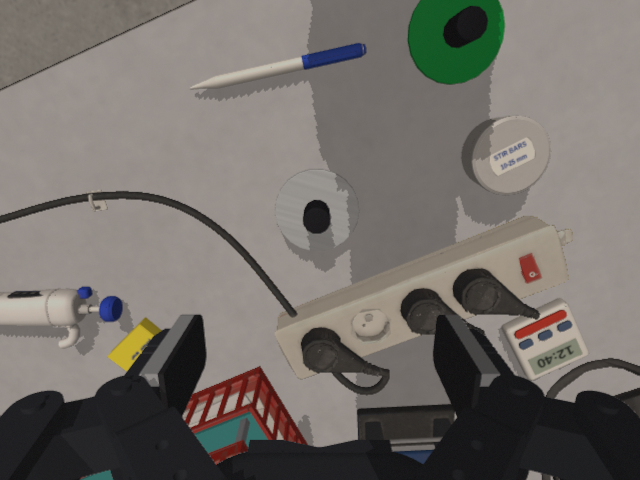

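apply_moves(
  targets=[
    [-1,0,-50,0],
    [-1,0,-100,0],
    [-1,0,-140,0],
    [-1,0,-165,0],
    [-1,0,-180,0],
    [-1,0,-180,0],
    [-1,0,-180,0],
  ],
)

```text
time: 4.65
eef_pos: [0.4361, -0.1905, 0.0217]
tcp_rot: [0.294, 1.551, -0.293]
force: [0.6, 0.1, -0.1]
gripper_width: 0.0852
```

apply_moves(
  targets=[
    [0,0,0,0],
    [0,0,0,0],
    [0,0,0,0],
    [0,0,0,0],
    [0,0,0,0],
    [0,0,0,0],
    [0,0,0,0],
    [0,0,0,0],
  ],
  grip=255,
  squeeze=50,
)

```text
time: 5.45
eef_pos: [0.4358, -0.1915, 0.022]
tcp_rot: [0.295, 1.55, -0.295]
force: [-1.7, 0.5, 6.4]
gripper_width: 0.0203
```

apply_moves(
  targets=[
    [0,0,10,0],
    [0,0,30,0],
    [0,0,60,0],
    [0,0,100,0],
    [0,0,150,0],
    [0,0,150,0],
    [0,0,150,0],
  ],
)

```text
time: 6.15
eef_pos: [0.4364, -0.1917, 0.173]
tcp_rot: [0.294, 1.547, -0.295]
force: [-0.5, 0.3, -1.9]
gripper_width: 0.0204
```

Run:
```python
from h import *
p=ctrl.get_image("wrist"); cv2.imwrite("pics/w3.png",p["image"]);s=ctrl.read_state();print(s["eef_pos"],s["force"])
p=ctrl.get_image("side");np.savez("side2.npz",**p); cv2.imwrite("pics/s2.png",cv2.resize(p["image"][200:420,280:540],None,fx=3,fy=2.7,interpolation=cv2.INTER_CUBIC))
for r in ctrl.pinpoint("cover_knob",p)[:3]: print(np.round(r["at"],4),round(r["confidence"],2),np.round(w2px(p,r["at"])))
```

```text
[ 0.43516609 -0.19120019  0.17148582] [-0.82042232 -0.25644691 -2.62014799]
[0.3383 0.1669 0.0362] 0.86 [234. 285.]
[ 0.4304 -0.192   0.1816] 0.59 [407. 301.]
[ 0.3485 -0.0455  0.0315] 0.57 [299. 348.]
```

View pics/w3.png

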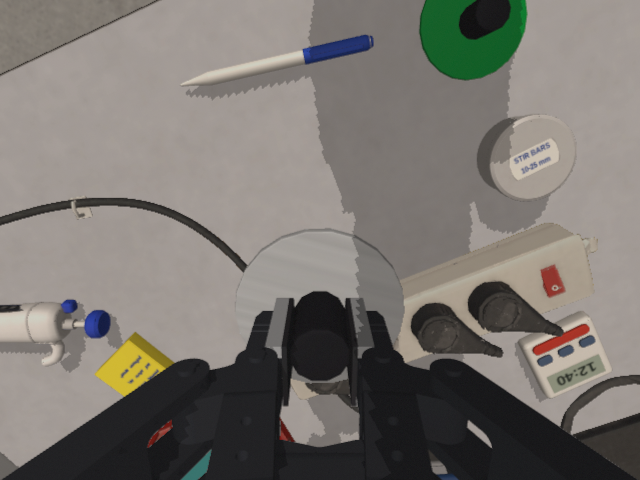

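View pics/s2.png

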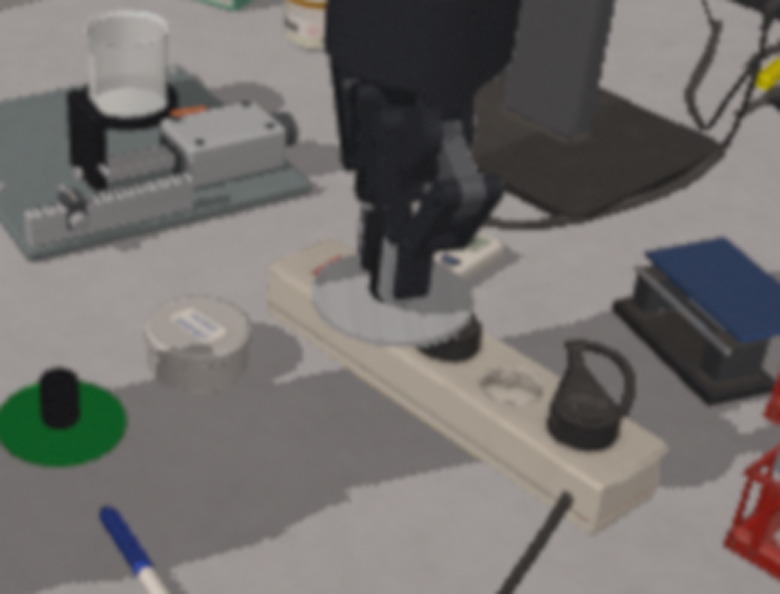

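```bash
cat >> h.py <<'E'
def cloud(p):
    v,u=np.mgrid[0:480,0:640]; d=p["range_z"]; K=p["K"]
    return np.stack([(u-K[0,2])/K[0,0]*d,-(v-K[1,2])/K[1,1]*d,-d],-1)@rot(p).T+p["eye"]
def disc(p,c,zlo,zhi,r=.06):
    P=cloud(p); im=p["image"]; m=(np.hypot(P[...,0]-c[0],P[...,1]-c[1])<r)&(P[...,2]>zlo)&(P[...,2]<zhi)&(im.min(-1)>100)&(p["range_z"]>0)
    Q=P[m]
    if len(Q)<20: print("few",len(Q)); return
    for _ in range(3):
        A=np.c_[Q[:,:2]-c[:2],np.ones(len(Q))]; x=np.linalg.lstsq(A,Q[:,2],rcond=None)[0]; res=Q[:,2]-A@x; Q=Q[abs(res)<.003]
    print("n",len(Q),"slope",x[:2].round(3),"z at c",x[2].round(4),"ext",Q.min(0).round(4),Q.max(0).round(4),"mid",((Q.min(0)+Q.max(0))/2).round(4))
E
python3 - <<'E'
from h import *
p=dict(np.load("side2.npz")); disc(p,np.array([.4355,-.191]),.135,.19)
p=ctrl.get_image("scene"); np.savez("scene2.npz",**p); disc(p,np.array([.4355,-.191]),.135,.19)
p=ctrl.get_image("wrist"); disc(p,np.array([.4355,-.191]),.135,.19)
cv2.imwrite("pics/sc2.png",cv2.resize(dict(np.load("scene2.npz"))["image"][120:280,330:530],None,fx=3.5,fy=3.5))
E
```

```text
n 1061 slope [0.009 0.008] z at c 0.1664 ext [ 0.4013 -0.2296  0.1634] [ 0.4732 -0.1564  0.1685] mid [ 0.4373 -0.193   0.1659]
n 341 slope [ 0.001 -0.005] z at c 0.1628 ext [ 0.3978 -0.2247  0.1603] [ 0.4711 -0.1522  0.1649] mid [ 0.4344 -0.1884  0.1626]
n 10685 slope [-0.002  0.002] z at c 0.164 ext [ 0.3998 -0.2266  0.1614] [ 0.4718 -0.1553  0.1666] mid [ 0.4358 -0.1909  0.164 ]
```

View pics/sc2.png

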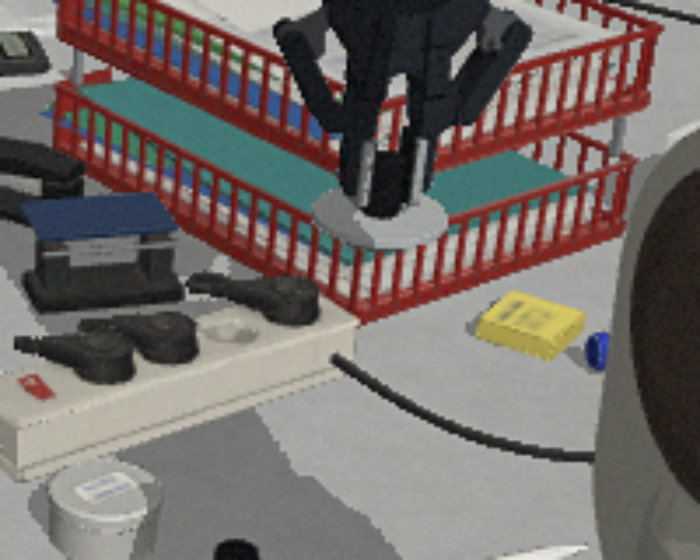

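apply_moves(
  targets=[
    [7,20,0,0],
    [19,55,0,0],
    [34,97,0,0],
    [49,140,0,0],
    [64,183,0,0],
    [79,226,0,0],
    [94,269,0,0],
    [109,312,0,0],
    [124,355,0,0],
    [138,395,0,0],
    [147,422,0,0],
    [151,432,0,0],
  ],
)

```text
time: 7.6
eef_pos: [0.5855, 0.245, 0.1694]
tcp_rot: [0.292, 1.554, -0.291]
force: [0.5, 0.1, -0.2]
gripper_width: 0.0204
```

apply_moves(
  targets=[
    [0,0,-5,0],
    [0,0,-20,0],
    [0,0,-35,0],
    [0,0,-35,0],
    [0,0,-35,0],
  ],
)

```text
time: 8.1
eef_pos: [0.5859, 0.239, 0.1352]
tcp_rot: [0.295, 1.552, -0.297]
force: [0.3, -0.3, -0.6]
gripper_width: 0.0204
```

Run:
```python
from h import *
s=ctrl.read_state();print(s["eef_pos"],s["force"],s["time"])
c=s["eef_pos"][:2]
for n in ["wrist","side","scene"]:
    p=ctrl.get_image(n); np.savez(n+"3.npz",**p); disc(p,c,.11,.16)
    P=cloud(p); m=(np.hypot(P[...,0]-.5865,P[...,1]-.2405)<.04)&(P[...,2]>.083)&(P[...,2]<.093); Q=P[m]; print(n,"rim",m.sum(),Q.min(0) if len(Q) else '',Q.max(0) if len(Q) else '')
    for r in ctrl.pinpoint("beaker_rim",p)[:1]: print(n,np.round(r["at"],4),r["confidence"])
    im=p["image"]
    a=[im, im[130:290,220:420], im[140:310,90:300]][["wrist","side","scene"].index(n)]
    cv2.imwrite(f"pics/{n}3.png",cv2.resize(a,None,fx=1 if n=="wrist" else 3.5,fy=1 if n=="wrist" else 3.5,interpolation=cv2.INTER_CUBIC))
```

```text
[0.58590793 0.23901588 0.1352471 ] [ 0.31442471 -0.25372681 -0.58008502] 8.1
n 10691 slope [ 0.001 -0.002] z at c 0.1294 ext [0.5518 0.2032 0.127 ] [0.6229 0.2746 0.1317] mid [0.5874 0.2389 0.1294]
wrist rim 528 [0.55650577 0.22301505 0.08496299] [0.58290223 0.27043815 0.09058519]
n 327 slope [0.009 0.01 ] z at c 0.1323 ext [0.5527 0.2009 0.129 ] [0.6249 0.2727 0.1349] mid [0.5888 0.2368 0.1319]
side rim 179 [0.55809101 0.20791294 0.08301723] [0.61766154 0.27074571 0.09123787]
side [0.4859 0.1166 0.0479] 0.33
n 380 slope [0.019 0.002] z at c 0.1305 ext [0.5492 0.2075 0.128 ] [0.6157 0.2788 0.1328] mid [0.5825 0.2432 0.1304]
scene rim 185 [0.55401977 0.21150389 0.08303091] [0.61769292 0.27256137 0.0901178 ]
scene [0.5825 0.2385 0.0874] 0.72
```

View pics/side3.png

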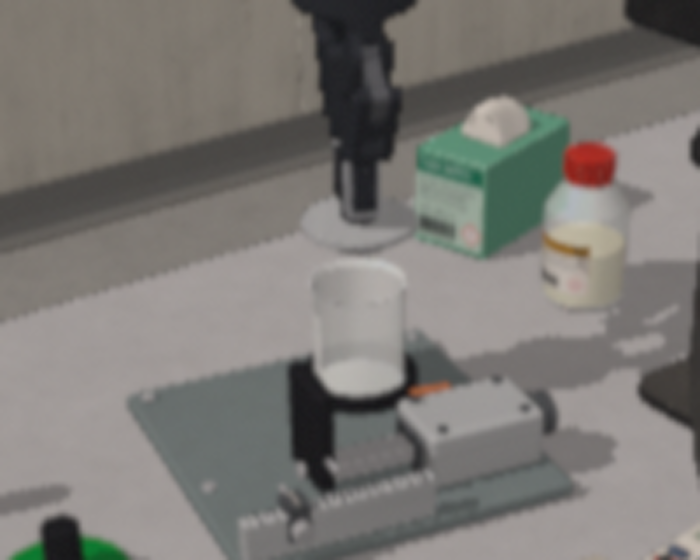

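View pics/scene3.png

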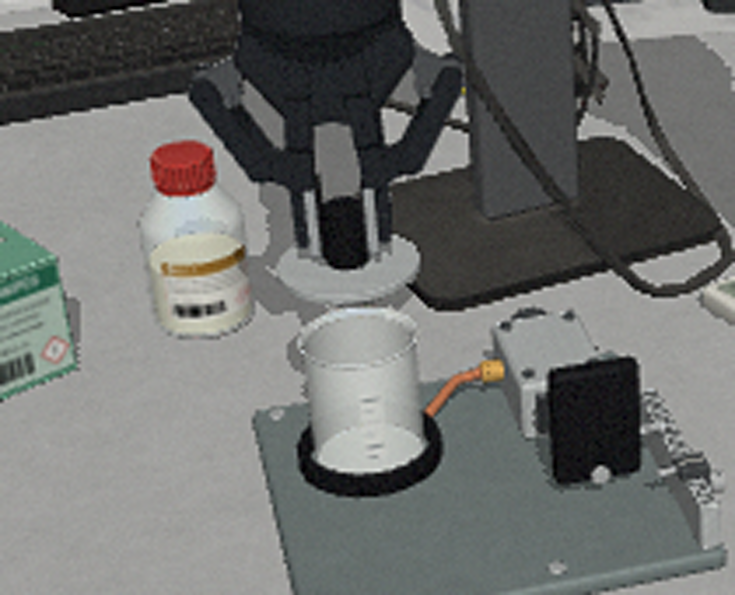

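View pics/wrist3.png

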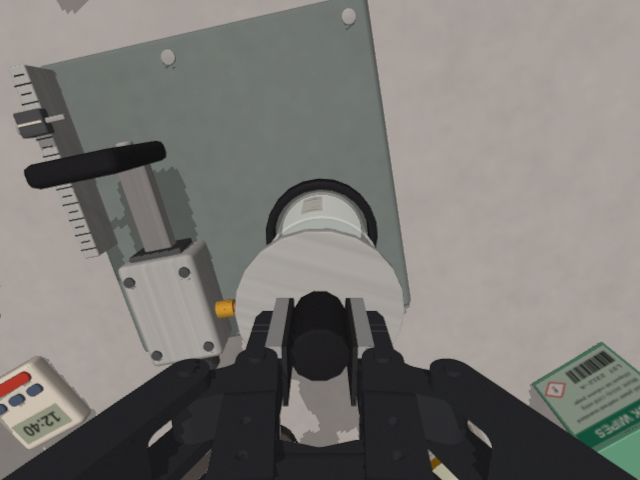

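apply_moves(
  targets=[
    [0,1,-6,0],
    [0,1,-12,0],
    [0,1,-18,0],
    [0,1,-21,0],
    [0,1,-21,0],
  ],
)

```text
time: 8.9
eef_pos: [0.5859, 0.2414, 0.1143]
tcp_rot: [0.294, 1.552, -0.296]
force: [1.0, 0.1, -1.1]
gripper_width: 0.0205
```

Run:
```python
from h import *
s=ctrl.read_state();print(s["eef_pos"],s["force"],s["time"])
c=s["eef_pos"][:2]
ims=[]
for n in ["side","scene"]:
    p=ctrl.get_image(n); im=p["image"]; np.savez(n+"4.npz",**p); disc(p,c,.098,.13)
    a=[im[180:260,280:370], im[200:290,140:240]][["side","scene"].index(n)]
    ims.append(cv2.resize(a,(400,400),interpolation=cv2.INTER_CUBIC))
cv2.imwrite(f"pics/c4.png",np.hstack(ims))
```

```text
[0.58591248 0.24138366 0.11429359] [ 1.03557658  0.1328241  -1.12312446] 8.9
n 338 slope [0.009 0.009] z at c 0.1098 ext [0.5533 0.2032 0.1065] [0.6244 0.2777 0.1118] mid [0.5889 0.2404 0.1092]
n 438 slope [ 0.008 -0.   ] z at c 0.1078 ext [0.5493 0.2085 0.1051] [0.6144 0.2793 0.1106] mid [0.5818 0.2439 0.1078]
```

View pics/c4.png

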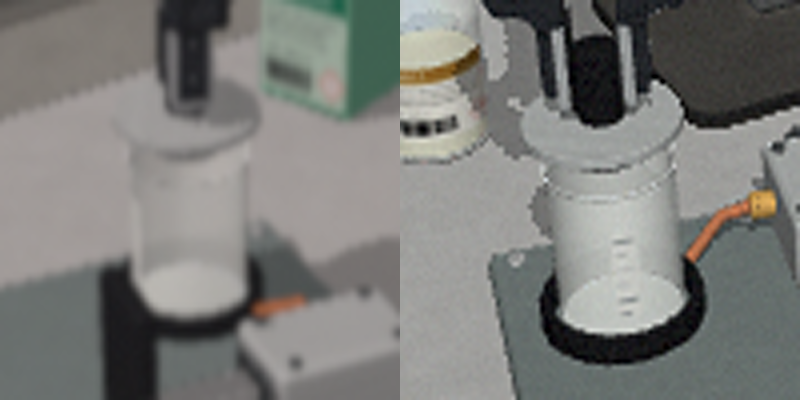

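Run:
```python
from h import *
for n in ["side","scene"]:
    p=dict(np.load(n+"4.npz")); b=np.array([.586,.2415,.0882]); print(n)
    # predicted silhouette of rim (r .0305) & disc(r .036) at TCP
    t=np.linspace(0,2*np.pi,200)
    for c,r in((b,.0305),(np.array([.586,.2415,.102]),.036)):
        q=np.array([w2px(p,c+[r*np.cos(a),r*np.sin(a),0]) for a in t]); print(q.min(0).round(1),q.max(0).round(1))
    print(w2px(p,b+[.001,0,0])-w2px(p,b),w2px(p,b+[0,.001,0])-w2px(p,b))
    im=p["image"]; 
    a=[im[180:225,290:350], im[215:260,160:225]][n=="scene"]
    cv2.imwrite(f"pics/z_{n}.png",cv2.resize(a,None,fx=12,fy=12,interpolation=cv2.INTER_NEAREST))
```

```text
side
[306.3 203.8] [334.4 216.6]
[303.6 197.1] [337. 212.]
[ 0.38039226 -0.12315292] [-0.25914277 -0.17079575]
scene
[174.8 226.9] [209.2 244. ]
[170.8 218.9] [211.7 238.8]
[-0.18681239 -0.24473883] [-0.53169137  0.13450116]
```

View pics/z_side.png

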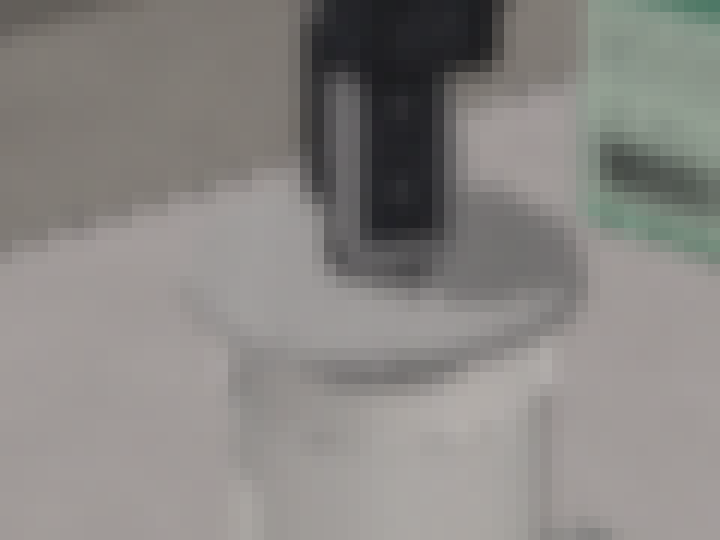

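View pics/z_scene.png

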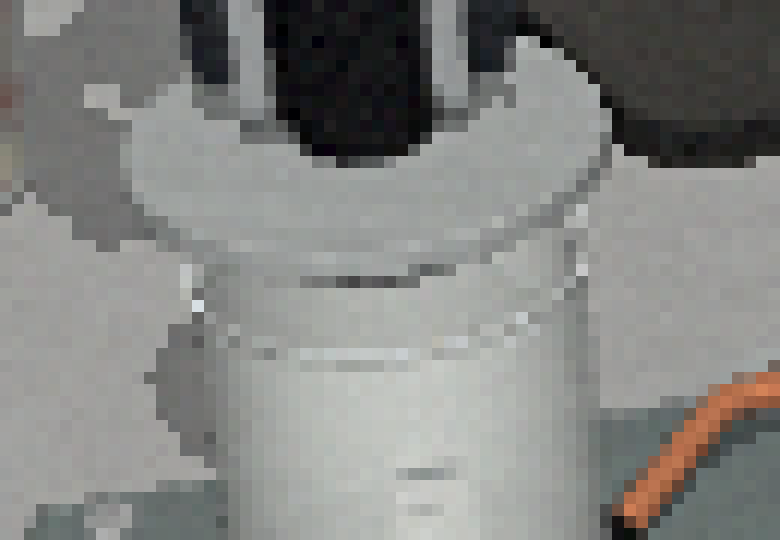

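apply_moves(
  targets=[
    [0.5,-1.5,0,0],
    [0.5,-1.5,-4,0],
    [0.5,-1.5,-7,0],
    [0.5,-1.5,-10,0],
    [0.5,-1.5,-12,0],
    [0.5,-1.5,-13,0],
    [0.5,-1.5,-14,0],
    [0.5,-1.5,-14,0],
  ],
)

```text
time: 9.8
eef_pos: [0.587, 0.2402, 0.1012]
tcp_rot: [0.295, 1.551, -0.295]
force: [-0.2, -0.4, -0.1]
gripper_width: 0.0202
```

apply_moves(
  targets=[
    [0,0,-1,0],
    [0,0,-1.5,0],
    [0,0,-2,0],
    [0,0,-2,0],
  ],
)

```text
time: 10.2
eef_pos: [0.5871, 0.2401, 0.0995]
tcp_rot: [0.295, 1.551, -0.295]
force: [-0.7, 0.1, 0.5]
gripper_width: 0.0204
```

apply_moves(
  targets=[
    [0,0,-1,0],
    [0,0,-1,0],
    [0,0,-1,0],
  ],
)

```text
time: 10.5
eef_pos: [0.5871, 0.2402, 0.0994]
tcp_rot: [0.295, 1.55, -0.295]
force: [-2.7, -0.6, 6.9]
gripper_width: 0.0205
```

Run:
```python
from h import *
s=ctrl.read_state();print(s["eef_pos"],s["force"],s["time"])
c=s["eef_pos"][:2]
ims=[]
for n in ["side","scene","wrist"]:
    p=ctrl.get_image(n); im=p["image"]; disc(p,c,.085,.11)
    if n=="wrist": cv2.imwrite("pics/w5.png",im); continue
    a=[im[180:260,280:370], im[200:290,140:240]][["side","scene"].index(n)]
    ims.append(cv2.resize(a,(400,400),interpolation=cv2.INTER_CUBIC))
cv2.imwrite(f"pics/c5.png",np.hstack(ims))
```

```text
[0.58711706 0.24020043 0.09942021] [-2.6587644  -0.56697636  6.94814416] 10.5
n 327 slope [0.011 0.02 ] z at c 0.0951 ext [0.5537 0.2019 0.0915] [0.6261 0.2741 0.0983] mid [0.5899 0.238  0.0949]
n 441 slope [ 0.01 -0.  ] z at c 0.0925 ext [0.5502 0.207  0.0892] [0.6175 0.2776 0.0954] mid [0.5839 0.2423 0.0923]
n 10874 slope [ 0.002 -0.   ] z at c 0.0936 ext [0.553  0.2044 0.0906] [0.6246 0.2758 0.0966] mid [0.5888 0.2401 0.0936]
```

View pics/c5.png

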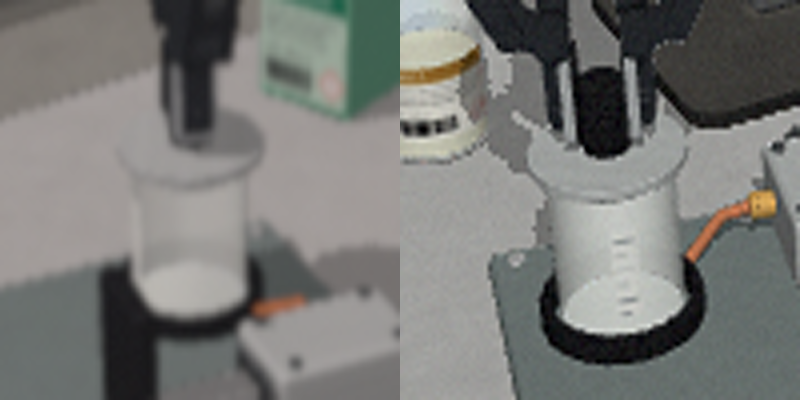

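apply_moves(
  targets=[
    [0,0,1,0],
    [0,0,1,0],
    [0,0,1,0],
    [0,0,1,0],
    [0,0,1,0],
    [0,0,1,0],
    [0,0,1,0],
    [0,0,1,0],
  ],
  grip=0,
)

```text
time: 11.45
eef_pos: [0.587, 0.2401, 0.0992]
tcp_rot: [0.295, 1.551, -0.295]
force: [-0.6, 0.5, 0.8]
gripper_width: 0.0855
```

apply_moves(
  targets=[
    [0,0,10,0],
    [0,0,30,0],
    [0,0,60,0],
    [0,0,90,0],
    [0,0,110,0],
    [0,0,110,0],
  ],
)

```text
time: 12.05
eef_pos: [0.5894, 0.2413, 0.2141]
tcp_rot: [0.298, 1.544, -0.291]
force: [1.0, 0.4, -0.2]
gripper_width: 0.0856
```

Run:
```python
from h import *
s=ctrl.read_state();print(s["eef_pos"],s["force"],s["time"],s["gripper_width"])
c=np.array([.587,.2402])
ims=[]
for n in ["side","scene","wrist"]:
    p=ctrl.get_image(n); im=p["image"]; disc(p,c,.085,.11)
    if n=="wrist": cv2.imwrite("pics/w6.png",im); continue
    a=[im[180:260,280:370], im[200:290,140:240]][["side","scene"].index(n)]
    ims.append(cv2.resize(a,(400,400),interpolation=cv2.INTER_CUBIC))
cv2.imwrite(f"pics/c6.png",np.hstack(ims))
```

```text
[0.5894257  0.24125821 0.21411126] [ 1.02752764  0.39470549 -0.2258557 ] 12.05 0.08561991599606628
n 338 slope [0.013 0.01 ] z at c 0.095 ext [0.5545 0.2015 0.0915] [0.6267 0.2762 0.0972] mid [0.5906 0.2388 0.0943]
n 531 slope [0.013 0.002] z at c 0.0925 ext [0.549  0.2075 0.0891] [0.6227 0.2782 0.0951] mid [0.5859 0.2428 0.0921]
n 6797 slope [0.001 0.001] z at c 0.0936 ext [0.5531 0.2044 0.0907] [0.6248 0.2757 0.0962] mid [0.589  0.24   0.0934]
```

View pics/c6.png

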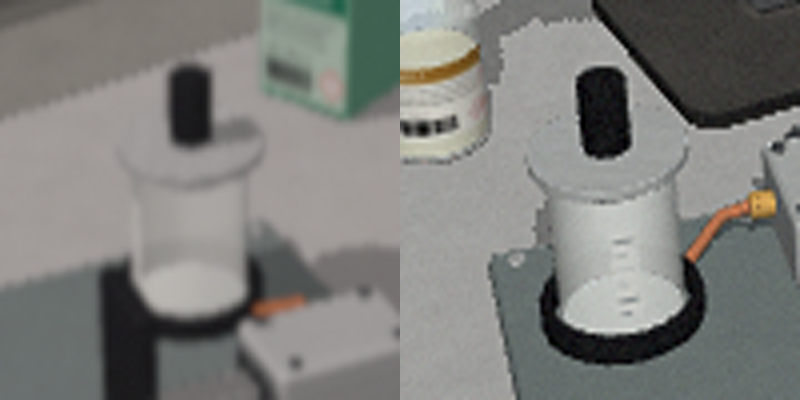

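View pics/w6.png

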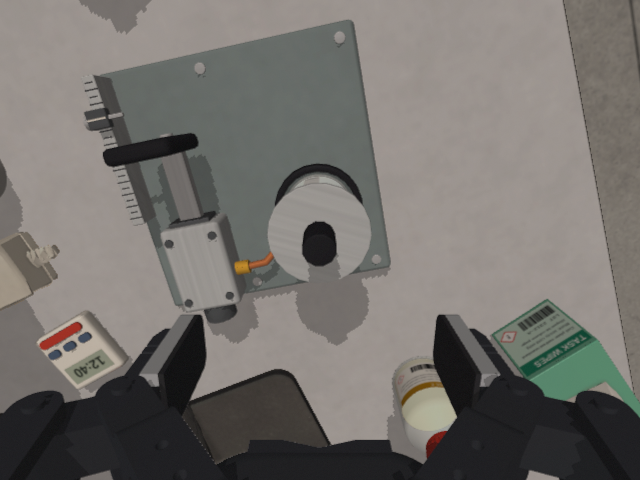

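apply_moves(
  targets=[
    [-10,-10,0,-8],
    [-20,-20,0,-16],
    [-35,-35,0,-24],
    [-50,-50,0,-32],
    [-65,-65,0,-40],
    [-80,-80,0,-48],
    [-94,-91,0,-56],
    [-94,-91,0,-64],
    [-94,-91,0,-72],
    [-94,-91,0,-78.6],
    [-94,-91,0,-78.6],
    [-94,-91,0,-78.6],
  ],
)

```text
time: 13.4
eef_pos: [0.4923, 0.149, 0.2084]
tcp_rot: [1.334, 1.123, -1.338]
force: [-0.2, 0.5, -0.6]
gripper_width: 0.0853
```

Run:
```python
from h import *
s=ctrl.read_state();M=R.from_rotvec(s["tcp_rot"]).as_matrix();print(s["eef_pos"],s["force"],s["time"],s["gripper_width"],"jaw",np.degrees(np.arctan2(M[1,1],M[0,1])),s["qpos"])
p=ctrl.get_image("wrist"); im=p["image"]; np.savez("w7.npz",**p); cv2.imwrite("pics/w7.png",im)
for q in["slide_grip","slide_pointer","index_mark"]:
    for r in ctrl.pinpoint(q,p)[:1]: print(q,np.round(r["at"],4),r["confidence"],w2px(p,r["at"]))
```

```text
[0.4923289  0.14898103 0.20838303] [-0.16402848  0.48426658 -0.59794925] 13.4 0.08529074965311988 jaw -9.943212076394737 [-0.47136004  0.25507106  0.14588632  1.92640591 -0.04441364  0.96509777
 -0.47830322]
index_mark [0.4592 0.1241 0.0406] 0.62 [284.3939989  250.87442595]
```

View pics/w7.png

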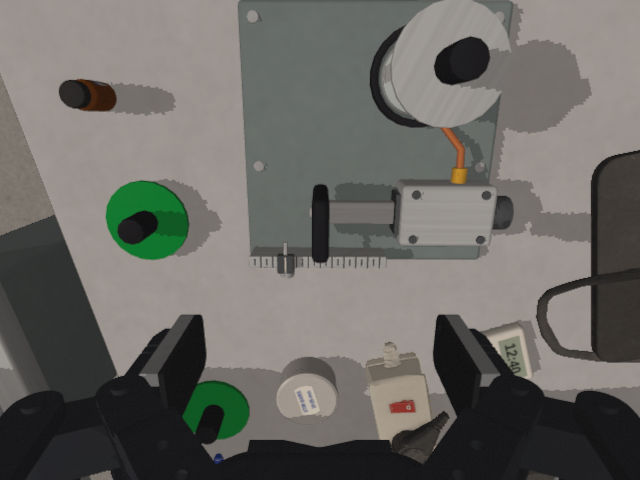

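Run:
```python
from h import *
p=dict(np.load("w7.npz"))
def onz(u,v,z):
    a=px2w(p,u,v,1.0); e=p["eye"]; return e+(a-e)*(z-e[2])/(a[2]-e[2])
print(onz(320,223,.093), onz(320,184,.093),onz(320,262,.093))
```

```text
[0.4949564  0.15679926 0.093     ] [0.49948495 0.18291699 0.093     ] [0.49013506 0.12899282 0.093     ]
```

apply_moves(
  targets=[
    [0,0,-40,0],
    [0,0,-80,0],
    [0,0,-115,0],
    [0,0,-135,0],
    [0,0,-148,0],
    [0,0,-148,0],
    [0,0,-148,0],
  ],
)

```text
time: 14.3
eef_pos: [0.4937, 0.1493, 0.0619]
tcp_rot: [1.339, 1.12, -1.337]
force: [0.7, -0.2, 0.4]
gripper_width: 0.0851
```

apply_moves(
  targets=[
    [0,0,-2,0],
    [0,0,-2,0],
    [0,0,-2,0],
    [0,0,-2,0],
    [0,0,-2,0],
    [0,0,-2,0],
    [0,0,-2,0],
    [0,0,-2,0],
    [0,0,-2,0],
    [0,0,-2,0],
  ],
  grip=255,
  squeeze=70,
)

```text
time: 15.3
eef_pos: [0.4928, 0.1493, 0.0597]
tcp_rot: [1.338, 1.121, -1.338]
force: [-2.5, -0.8, 5.7]
gripper_width: 0.0115
```

Run:
```python
from h import *
s=ctrl.read_state();print(s["eef_pos"],s["force"],s["time"],s["gripper_width"])
p=ctrl.get_image("wrist"); im=p["image"]; cv2.imwrite("pics/w8.png",im)
```

```text
[0.49280027 0.1493032  0.05972548] [-2.45184188 -0.81950901  5.68497783] 15.3 0.011514222872799101
```

View pics/w8.png

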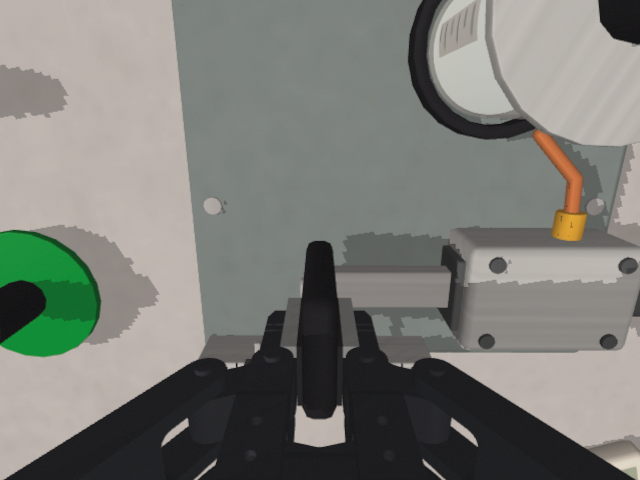

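apply_moves(
  targets=[
    [-3,0.5,0,0],
    [-6,1.1,0,0],
    [-9,1.6,0,0],
    [-12,2.1,0,0],
    [-15,2.7,0,0],
    [-18,3.2,0,0],
    [-21,3.7,0,0],
    [-24,4.3,0,0],
    [-26,4.6,0,0],
    [-27,4.8,0,0],
    [-27,4.8,0,0],
    [-27,4.8,0,0],
  ],
)

```text
time: 16.55
eef_pos: [0.4669, 0.154, 0.0597]
tcp_rot: [1.34, 1.119, -1.337]
force: [5.9, -1.4, 2.4]
gripper_width: 0.0107
```

```bash
cat > look.py <<'E'
from h import *
import sys
t=sys.argv[1]
s=ctrl.read_state();print(s["eef_pos"],s["force"],s["time"],s["gripper_width"])
ims=[]
for n in ["side","scene"]:
    p=ctrl.get_image(n); im=p["image"]; np.savez(f"{n}{t}.npz",**p); disc(p,np.array([.587,.2402]),.085,.11)
    for q in["slide_pointer","index_mark"]:
        for r in ctrl.pinpoint(q,p)[:1]: print(q,np.round(r["at"],4),round(r["confidence"],2),w2px(p,r["at"]).round(1))
    a=im[235:295,270:350] if n=="side" else im[230:305,230:330]
    ims.append(cv2.resize(a,(780,585),interpolation=cv2.INTER_CUBIC)); cv2.imwrite(f"pics/p{n}{t}.png",ims[-1])
E
python3 look.py 9
```

```text
[0.46694926 0.15399356 0.05972155] [ 5.89248775 -1.35504775  2.35393248] 16.55 0.010715983740632498
n 139 slope [0.019 0.022] z at c 0.095 ext [0.5764 0.2012 0.0913] [0.6247 0.2566 0.0978] mid [0.6006 0.2289 0.0945]
slide_pointer [0.4596 0.118  0.047 ] 0.78 [302.5 270.7]
index_mark [0.4566 0.1256 0.0423] 0.59 [299.2 271.4]
n 528 slope [ 0.009 -0.002] z at c 0.0925 ext [0.5499 0.2072 0.0893] [0.6229 0.2775 0.095 ] mid [0.5864 0.2424 0.0921]
slide_pointer [0.4599 0.1232 0.0517] 0.9 [282.8 268.5]
index_mark [0.4552 0.1271 0.042 ] 0.64 [282.1 275. ]
```

View pics/pside9.png

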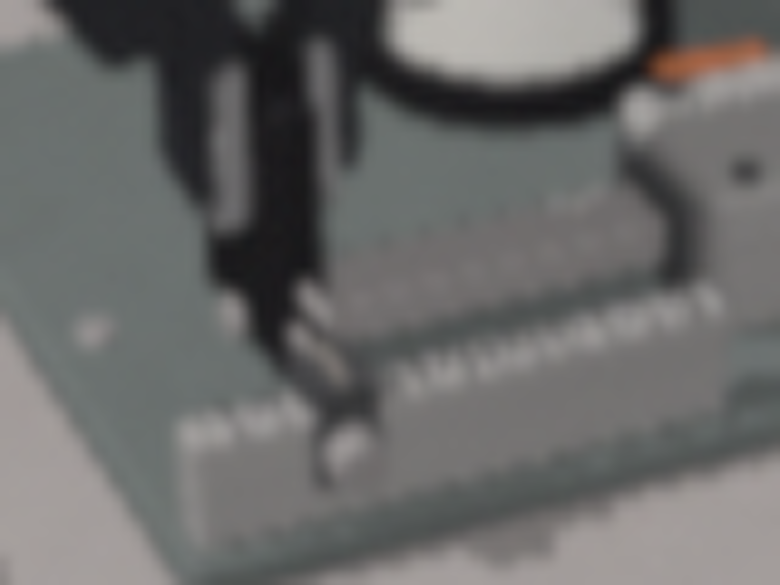

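View pics/pscene9.png

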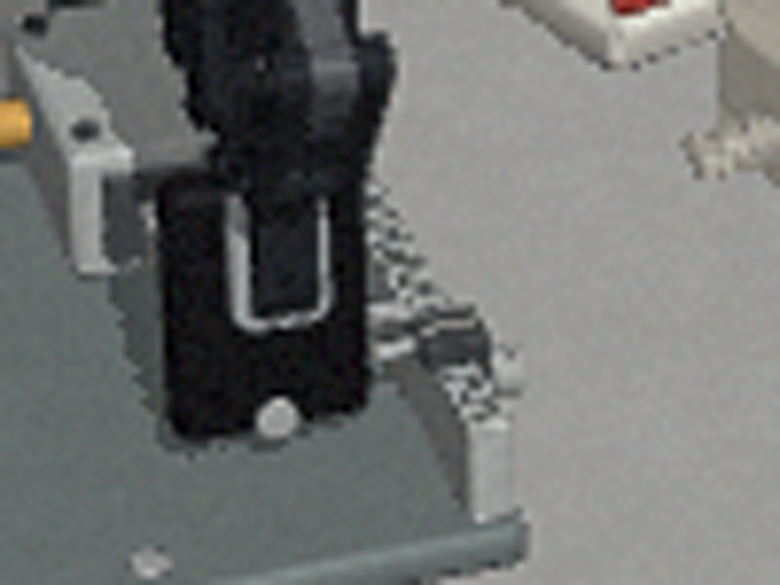

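apply_moves(
  targets=[
    [-1,0.2,0,0],
    [-2,0.4,0,0],
    [-2,0.4,0,0],
    [-2,0.4,0,0],
  ],
)

```text
time: 17.25
eef_pos: [0.465, 0.1543, 0.0597]
tcp_rot: [1.34, 1.119, -1.337]
force: [5.7, -0.9, 1.6]
gripper_width: 0.0111
```

```bash
python3 look.py 10
python3 - <<'E'
from h import *
p=dict(np.load("side10.npz")); cv2.imwrite("pics/z10.png",cv2.resize(p["image"][255:290,285:330],None,fx=16,fy=16,interpolation=cv2.INTER_CUBIC))
p=dict(np.load("scene10.npz")); cv2.imwrite("pics/z10s.png",cv2.resize(p["image"][255:290,265:310],None,fx=16,fy=16,interpolation=cv2.INTER_CUBIC))
E
```

```text
[0.46504456 0.15433375 0.05972414] [ 5.71602149 -0.94517137  1.57974755] 17.25 0.011137799850435011
n 149 slope [0.006 0.009] z at c 0.0951 ext [0.5547 0.2017 0.0919] [0.625  0.2717 0.0973] mid [0.5898 0.2367 0.0946]
slide_pointer [0.4576 0.1207 0.0479] 0.63 [300.9 270. ]
index_mark [0.4582 0.1162 0.0436] 0.65 [302.5 272.8]
n 525 slope [ 0.009 -0.004] z at c 0.0925 ext [0.5489 0.2074 0.0894] [0.6203 0.2771 0.0955] mid [0.5846 0.2422 0.0925]
slide_pointer [0.4596 0.1226 0.0516] 0.69 [283.1 268.6]
index_mark [0.4582 0.1258 0.0444] 0.57 [282.  272.9]
```

View pics/z10.png

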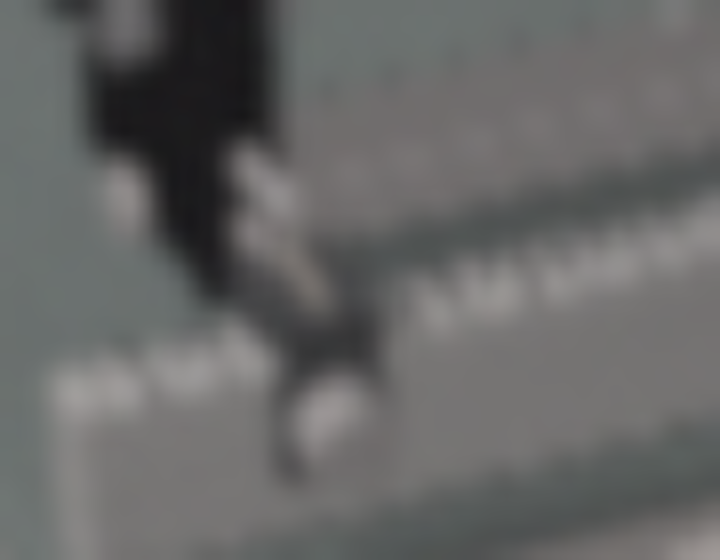

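View pics/z10s.png

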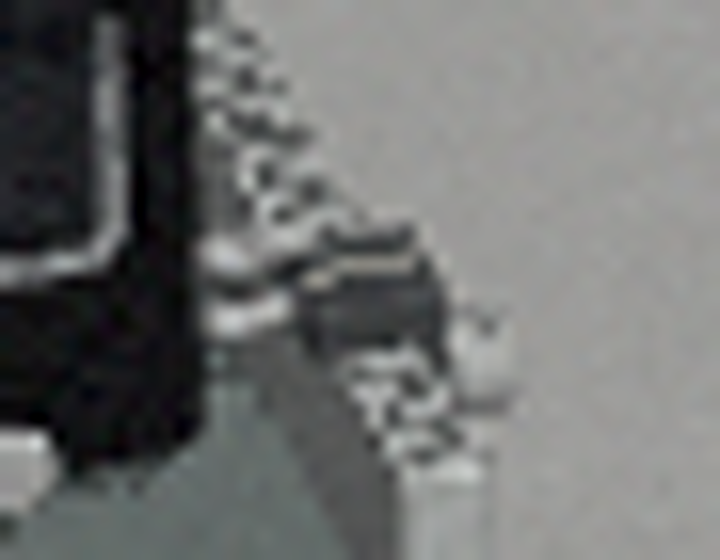

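Run:
```python
from h import *
a=dict(np.load("side10.npz"));b=dict(np.load("scene10.npz"))
c,s=np.cos(np.radians(-10.1)),np.sin(np.radians(-10.1)); ex=np.array([c,s,0])
def onz(p,u,v,z):
    q=px2w(p,u,v,1.0); e=p["eye"]; return e+(q-e)*(z-e[2])/(q[2]-e[2])
for n,p,sp,ip in(("side",a,(303.4,268.4),(300,268.75)),("scene",b,(283.75,270.6),(277.8,275.1))):
    S=onz(p,*sp,.05)
    for z in(.042,.045,.047):
        I=onz(p,*ip,z); print(n,S.round(4),I.round(4),"x slide-index mm",1e3*(S-I)@ex)
```

```text
side [0.4629 0.1198 0.05  ] [0.4631 0.1329 0.042 ] x slide-index mm 2.1093950522367795
side [0.4629 0.1198 0.05  ] [0.4608 0.129  0.045 ] x slide-index mm 3.7058704644183234
side [0.4629 0.1198 0.05  ] [0.4592 0.1265 0.047 ] x slide-index mm 4.77018740587266
scene [0.4555 0.1235 0.05  ] [0.4587 0.1338 0.042 ] x slide-index mm -1.281540845268031
scene [0.4555 0.1235 0.05  ] [0.4547 0.1357 0.045 ] x slide-index mm 2.9972257156080326
scene [0.4555 0.1235 0.05  ] [0.452 0.137 0.047] x slide-index mm 5.849736756192115
```

Run:
```python
from h import *
from scipy.optimize import least_squares
c,s=np.cos(np.radians(-10.1)),np.sin(np.radians(-10.1)); ex=np.array([c,s,0])
h=dict(np.load("scene.npz"));n=dict(np.load("scene10.npz"))
def bolt(p,u0,v0,u1,v1):
    g=cv2.cvtColor(p["image"],cv2.COLOR_BGR2GRAY)[v0:v1,u0:u1].astype(float); w=np.clip(g-90,0,None)
    yy,xx=np.mgrid[v0:v1,u0:u1]; P=cloud(p)[v0:v1,u0:u1]; return (w*xx).sum()/w.sum(),(w*yy).sum()/w.sum(),np.median(P[w>60],0)
print(bolt(h,258,270,266,279)); print(bolt(n,259,278,270,289))
for p,nm,box in((h,"h",(250,265,275,285)),(n,"n",(250,270,280,295))):
    u0,v0,u1,v1=box; cv2.imwrite(f"pics/b{nm}.png",cv2.resize(p["image"][v0:v1,u0:u1],None,fx=16,fy=16,interpolation=cv2.INTER_NEAREST))
# index tip crops in w1,w7,wrist3
for nm,(u,v) in(("w1",(262,212)),("w7",(285,252)),("wrist3",(50,120))):
    p=dict(np.load(nm+".npz")); cv2.imwrite(f"pics/i_{nm}.png",cv2.resize(p["image"][v-25:v+25,u-25:u+25],(500,500),interpolation=cv2.INTER_CUBIC))
ims=[cv2.imread(f"pics/i_{k}.png") for k in("w1","w7","wrist3")]
cv2.imwrite("pics/i.png",cv2.resize(np.hstack(ims),(798,266*1)))
cv2.imwrite("pics/bb.png",np.hstack([cv2.resize(cv2.imread(f"pics/b{k}.png"),(400,400)) for k in "hn"]))
```

```text
(np.float64(261.28132387706853), np.float64(275.2986603624901), array([0.48521934, 0.15422862, 0.03311586]))
(np.float64(265.37966101694917), np.float64(284.2650847457627), array([0.45636268, 0.15825286, 0.03442807]))
```

View pics/i.png

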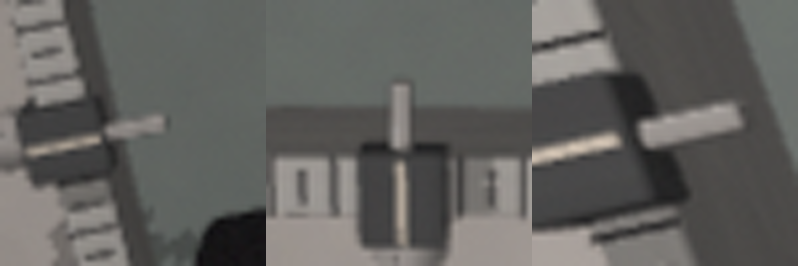

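View pics/bb.png

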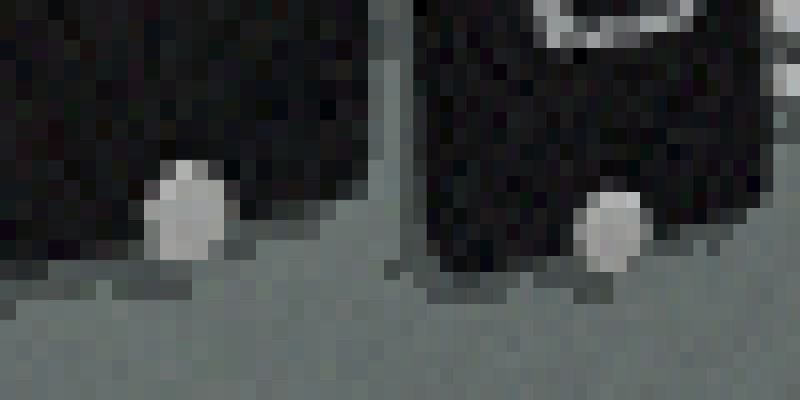

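Run:
```python
from h import *
from scipy.optimize import least_squares
c,s=np.cos(np.radians(-10.1)),np.sin(np.radians(-10.1)); ex=np.array([c,s,0])
L=lambda k:dict(np.load(k+".npz"))
obs=[(L("w1"),(268,210.3)),(L("w7"),(285.2,242.6)),(L("wrist3"),(64.1,116.6))]
f=lambda X:np.concatenate([w2px(p,X)-q for p,q in obs])
r=least_squares(f,[.46,.13,.045]); print(r.x,r.fun.round(2))
p=L("w1")
def onz(p,u,v,z):
    q=px2w(p,u,v,1.0); e=p["eye"]; return e+(q-e)*(z-e[2])/(q[2]-e[2])
S=onz(p,260.9,241.1,.05); I=onz(p,268,210.3,r.x[2]); print(S,I,(I-S)@ex)
# handle top centre from w7 (station x): pointer at plate mid
for u in (312,320,328): print(u,onz(L("w7"),u,223,.093),(r.x-onz(L("w7"),u,223,.093))@ex)
```

```text
[0.46202837 0.13286986 0.04435669] [-0.44 -0.13  0.07 -0.76 -0.24  0.17]
[0.48746438 0.11513815 0.05      ] [0.46230439 0.13321843 0.04435669] -0.027940768316623354
312 [0.48962027 0.15772509 0.093     ] -0.022805536958247087
320 [0.4949564  0.15679926 0.093     ] -0.028221335194154984
328 [0.50029213 0.15587349 0.093     ] -0.03363671877844294
```

apply_moves(
  targets=[
    [-0.5,0.1,0,0],
    [-0.5,0.1,0,0],
    [-0.5,0.1,0,0],
    [-0.5,0.1,0,0],
    [-0.5,0.1,0,0],
    [-0.5,0.1,0,0],
    [-0.5,0.1,0,0],
    [-0.5,0.1,0,0],
    [-0.5,0.1,0,0],
    [-0.5,0.1,0,0],
  ],
)

```text
time: 18.55
eef_pos: [0.4646, 0.1544, 0.0597]
tcp_rot: [1.34, 1.119, -1.337]
force: [6.2, -1.5, 1.6]
gripper_width: 0.0112
```

```bash
python3 look.py 11
python3 - <<'E'
from h import *
s=ctrl.read_state(); print(abs(s["qd"]).max(),s["eef_pos"])
print(ctrl.hand_in())
E
```

```text
[0.46461735 0.15439096 0.05969575] [ 6.18349614 -1.51224436  1.64298552] 18.55 0.011167297831458561
n 150 slope [0.02  0.018] z at c 0.0948 ext [0.5742 0.2032 0.0911] [0.6246 0.2734 0.0975] mid [0.5994 0.2383 0.0943]
slide_pointer [0.4553 0.1207 0.0499] 0.95 [299.8 269.5]
index_mark [0.4601 0.1259 0.0413] 0.55 [300.6 271.2]
n 525 slope [ 0.009 -0.004] z at c 0.0925 ext [0.5503 0.2071 0.0893] [0.6231 0.2774 0.0953] mid [0.5867 0.2423 0.0923]
slide_pointer [0.4551 0.1214 0.0492] 0.94 [284.9 270.8]
index_mark [0.4595 0.126  0.0516] 0.55 [281.4 269.1]
0.001868475953506641 [0.46464794 0.15439456 0.05971129]
the job is handed in; nothing more can be done
None
```

I set the cover on the beaker and let it go, then pulled the slide to the index. The job was handed in with the gripper still holding the handle, at about 18.6 s. No verdict was reported.

- **Cover:** I took the grey metal one, at (430, 245) in the scene picture, and left the two green look-alikes alone. After release the wrist depth fit put it level (slope about 0.001). The disc top was at 93.6 mm, against 93 mm expected when seated. It was about 2 mm from my estimate of the beaker's centre. At the end the side camera's plane fit gave a slope of 0.02–0.03 from only 150 points, still under the 0.05 limit.
- **Slide:** The tool moved about 28.6 mm along the slide. My estimate of the distance to the index was 28.0–28.2 mm, from wrist views taken before the pull. About 6 N of spring pull showed on the tool, and the joints were at rest (under 0.002 rad/s).
- **Disagreements:** The position checks do not agree on how close the pointers are.
    - The hand-picked side and scene pixels, taken 0.5 mm before the final position, put the slide about 2–3.5 mm short of the mark.
    - The trained networks' last readings put it about 3.5–4 mm past the mark.
    - All of these fall within 5 mm, but the networks' figure is close to the limit.
- **Bystanders:** I did not touch the tin, timer or vial knowingly. I did not measure their positions again at the end.

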